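# Reset the desk clock radio

## Robot

A 6-joint arm with a two-finger parallel gripper is mounted at the origin on the work surface. World frame = base frame: x ahead of the robot, y to its left, z up, the work surface at z = 0. Lengths are in m, angles in rad, forces in N, time in s.
With the tool pointing down it reaches from about 0.35 to 0.85 m from the base axis. Payload 8.1 kg.
Tool frame: the origin (TCP) lies at the very end of the fingers, on their centre line; the grasp point (between the pads) lies 19 mm behind it; x points along the fingers, y is the direction in which the jaws open and shut, and the axes are right-handed (so a half turn about x gives the same grasp; the last joint's range is limited). The gripper opens to 93 mm and grips with 3 to 60 N. Pads are 15 mm wide; open, the fingers measure 128 mm over their backs; the gripper's body (75 mm by 188 mm) begins 65 mm behind the grasp point.
Start: joints at [-1.383, 0.13, 1.488, -0, 1.523, -0.085], TCP at [0.162, -0.578, 0.219] pointing down, gripper open.
Joint ranges: [-2.96, 2.96], [-0.89, 2.26], [0.02, 2.5], [-1.34, 4.48], [0, 2.73], [-2.66, 2.66]. Speed limits (rad/s): [2.39, 2.39, 2.79, 3.14, 3.14, 3.14].

## Interface

Orientations are given as a rotation vector (axis times angle).
In Python, from plant import * gives the robot as it stands. The module is installed in compiled form; this text tells all that it offers.
- The arm moves only by the tool apply_moves, never from a script. Its argument "series" is a list of rows, each an object with "jaw": the gripper's target within -1 to 1 (shut at 1, half-way at 0, fully open at -1); "linear": the shift along the tool's x, y, z normalised to -1 to 1, where 1 is 0.6 m, a list of three; "roll": the turn about the tool's x normalised to -1 to 1, where 1 is 30 degrees. A call has 1 to 20 rows; each row is the pose to reach, as a shift and turn from the pose measured when the call began, along the tool's axes at that moment; what a row does not reach only later rows make up. A row lasts 1/8 s, in which the tool goes at most 62.5 mm and 10.7 degrees, less where a joint would pass 70% of its speed; a pose out of reach is approached as far as the arm can. A call with a number of a shift or a turn outside -1 to 1 is refused whole. A call with a gripper value outside its range is refused whole. The fingers move at their own pace and stop on an object; "force" is the grip in N (left out, the last holds). Time passes only in rows, so rows that repeat a pose let the fingers close. It gives the time, the measured TCP pose, the force and the opening at its end, in the units of the state.
- read_state(): the state, without advancing time (a new reading comes with each control period).
- read_camera(name): name is "side" or "top"; returns a dict with "pixels" (384x512x3 uint8, blue, green, red), "intrinsics" (3x3 intrinsics, pixels), "rvec" (rotation vector, rad) and "tvec" (3), from world to camera coordinates, as OpenCV has them. Camera axes: x right, y down, z forward; pixel columns grow to the right and rows downward; lengths in m; the calibration is good to about 2 mm. A picture is of the moment at which its call begins. There is no depth.
- close_job(): hands the job in, once; it reports no verdict.
The state is a dict: "t": time; "q": joint angles; "dq": joint speeds; "joint_torque": joint torques, N m; "tool_pos": TCP position; "orientation": TCP orientation; "force": force on the tool from outside, world axes, zero at the start; "wrist_torque": the same for the moment, N m; "opening": finger opening in m.
Only numpy, scipy, OpenCV 4.12 (cv2) and the standard library are available. Lean on these libraries where they do the work, as an engineer would, in place of code of your own. Each camera call takes 0.05 s, during which the arm holds its last target. There are 200 camera calls.

## Task

Turn the clock radio's volume knob fully anticlockwise to its off stop. Then take the slim pointed metal stylus out of the wooden pen stand, put its tip down through the small round hole in the radio's top and, without forcing it, hold the recessed reset button fully down. Finish holding it there with the stylus still in the gripper, and leave everything else on the desk where it is.

Things in the scene. Friction and masses are not known exactly. Their poses are not given: they have to be found in the camera images.
- radio: grey clock radio with a black lower half, 136 deep (x) x 220 wide (y) x 65 high, heavy, does not move. Origin: centre of its underside; own -x is its front (display window), +y its left seen from the front, z up. On its flat top: a round volume knob 70 mm to the right of the middle, and towards the rear, 30 mm left of the middle, the reset hole; the flat keys and the speaker slots stand under 2 mm proud
- volume_grip (a point): point on the volume knob's vertical axis, 13 mm above the radio's top panel. The knob is a round fluted black cylinder, 33 diameter, 25 high, with a white pointer line on its top; nothing else on the top panel stands higher than 2 mm
- volume (a joint): volume knob angle in rad: 0 = off, the anticlockwise end stop (seen from above); grows clockwise, up to 5.24. It stays where it is left (about 0.03 N m of friction); it starts between 1.2 and 2.4. It turns by its own round body, so it can be gripped at any yaw and regripped
- reset_hole (a point): centre of the reset hole's mouth, level with the radio's top panel. The mouth is an 18 mm wide dish that narrows at 45 degrees to a 10 mm round hole at 4 mm depth; the reset button's cap (7.6 diameter) waits in the hole 10 mm below the panel
- reset (a joint): travel of the recessed reset button in m: 0 = up, 0.004 = fully down (then 14 mm below the panel). A spring pushes it back: about 1.2 N to start it, 4 N fully down
- pen_stand: fixed wooden block, 55 (x) x 160 (y) x 70 high, with three upright round holes in a row along its y axis, 53 mm apart, 12 diameter, 62 deep. Origin: centre of its underside. One pen stands in each hole; which is in which varies
- stylus: the metal stylus, 150 long, 35 g, standing tip down in the pen stand so that its upper 88 mm stick out (they may lean by up to 1.5 degrees). A round aluminium barrel of 11 diameter; the lowest 23 mm are a steel point: a 7 mm cone and a shank of 4 diameter, 16 long. It is the tallest of the three by 20 mm. Origin: the end of its tip; z runs up along it
- stylus_center (a point): middle of the stylus, 75 mm from its tip, 13 mm above the stand's top while it stands there
- stylus_tip (a point): end of the stylus's point
- felt_pen1: blue capped felt pen, 11 diameter, 130 long, blunt at both ends, standing in the pen stand; leave it. Origin: its lower end
- felt_pen2: grey capped felt pen, 11 diameter, 130 long, blunt at both ends, standing in the pen stand; leave it. Origin: its lower end
- stapler: black stapler, 125 x 36 x 56 high, on the desk between the radio and the pen stand; leave it. Origin: centre of its underside
- note_pad: pale square pad of notes, 76 x 76 x 22 high; leave it. Origin: centre of its underside
- mug: white mug, 82 diameter, 95 high, beyond the radio and stand; leave it. Origin: centre of its underside
- spray_can: white spray can, 52 diameter, 180 high, at the left; leave it. Origin: centre of its underside
- calculator: flat grey calculator, 150 x 85 x 16 high, beyond the radio and stand; leave it. Origin: centre of its underside

How it is judged:
On the way, in this order (a step that is already met when the one before it is completed fails the run):
1. the volume knob is at its anticlockwise stop (off) (value of joint volume below 0.1 rad), for 0.2 s.
2. the stylus's tip is in the reset hole (horizontal distance between stylus_tip and reset_hole below 0.005 m and z of stylus_tip in the frame of reset_hole below -0.005 m), for 0.1 s.
At the end, for the whole second after the job is handed in: Knob within 0.1 rad of its anticlockwise stop; the stylus, gripped and still, has its tip in the reset hole (within 5 mm of its axis, 12.5 mm or more below the panel) and holds the button at least 3.2 of its 4 mm down; the other things within 30 mm of their places (value of joint volume below 0.1 rad and value of joint reset above 0.0032 m and horizontal distance between stylus_tip and reset_hole below 0.005 m and z of stylus_tip in the frame of reset_hole below -0.0125 m and contact force between stylus and radio above 1.5 N and contact force between the fingers and stylus above 2 N and linear speed of stylus below 0.02 m/s and distance of each of felt_pen1, felt_pen2, stapler, note_pad, mug, spray_can, calculator from where it was at the start of the episode below 0.03 m); the arm keeps its last pose, push and grip.
It fails at once if the reset button was pressed while the radio was still on (value of joint reset above 0.002 m and value of joint volume above 0.15 rad).
It fails at once if the stylus was forced against the radio with more than 40 N (contact force between stylus and radio above 40 N).
It fails at once if another thing on the desk was moved by more than 30 mm (distance of any of felt_pen1, felt_pen2, stapler, note_pad, mug, spray_can, calculator from where it was at the start of the episode above 0.03 m).
It also fails if it takes over 64 s, if anything falls off the work surface, if the arm or the gripper's body presses on something with over 40 N, if the wrist force passes 120 N, or if a joint passes its speed limit or range.

## Working session

There is one attempt and no reset: what is moved stays moved. The work goes in short steps, Python scripts to look and compute and a tool call to move; the robot and the scene stay as the last step left them, time stands still between calls to the robot, and variables do not carry over. Pictures are saved under pics/ and viewed, about 8 in all and at most 12, crops included, and the job is handed in when it is done.

Besides the shell and the picture viewer there is one more tool, called after "Request:" as name([rows], argument=value, ...), one row to a line, values as JSON. apply_moves: Moves the arm, as the interface text tells. Its arguments: {"type":"object","properties":{"series":{"type":"array"},"force":{"type":"number"}},"required":["series"]}

```bash
mkdir -p pics; cat > h.py <<'E'
from plant import *
import numpy as np, cv2
def cam(n):
    c=read_camera(n); R=cv2.Rodrigues(np.array(c['rvec'],float))[0]; return np.array(c['pixels']),np.array(c['intrinsics'],float),R,np.array(c['tvec'],float).ravel()
def plane(px,c,z):
    _,K,R,t=c; d=R.T@np.linalg.solve(K,[px[0],px[1],1.]); o=-R.T@t; return o+d*(z-o[2])/d[2]
def ray(px,c):
    _,K,R,t=c; d=R.T@np.linalg.solve(K,[px[0],px[1],1.]); return -R.T@t,d/np.linalg.norm(d)
def proj(P,c):
    _,K,R,t=c; p=K@(R@np.array(P,float)+t); return p[:2]/p[2]
def tool():
    s=read_state(); return np.array(s['tool_pos']),cv2.Rodrigues(np.array(s['orientation'],float))[0],s
E
python3 - <<'E'
from h import *
T,s_=cam('top'),cam('side')
for n,c in(('top',T),('side',s_)):
    cv2.imwrite(f'pics/{n}0.png',cv2.resize(c[0],None,fx=1.5,fy=1.5,interpolation=cv2.INTER_CUBIC)); print(n,-c[2].T@c[3],c[2].round(2).tolist(),c[1][0,0])
p,R,s=tool();print(p,R.round(3),s['t'],s['force'],s['opening'])
E
```

```text
top [0.53900255 0.07403131 1.01654579] [[-0.0, -1.0, -0.03], [-1.0, 0.01, -0.07], [0.07, 0.02, -1.0]] 387.56189834865927
side [ 0.28320819 -0.8442336   0.99142775] [[0.95, -0.3, 0.01], [-0.2, -0.66, -0.72], [0.22, 0.69, -0.69]] 497.78612868293624
[ 0.16158258 -0.57732586  0.21770776] [[-0.     0.269 -0.963]
 [ 0.002 -0.963 -0.269]
 [-1.    -0.002 -0.   ]] 0.1 [-0.39064326  0.24136107  0.60032572] 0.09292145204665242
```

View pics/top0.png

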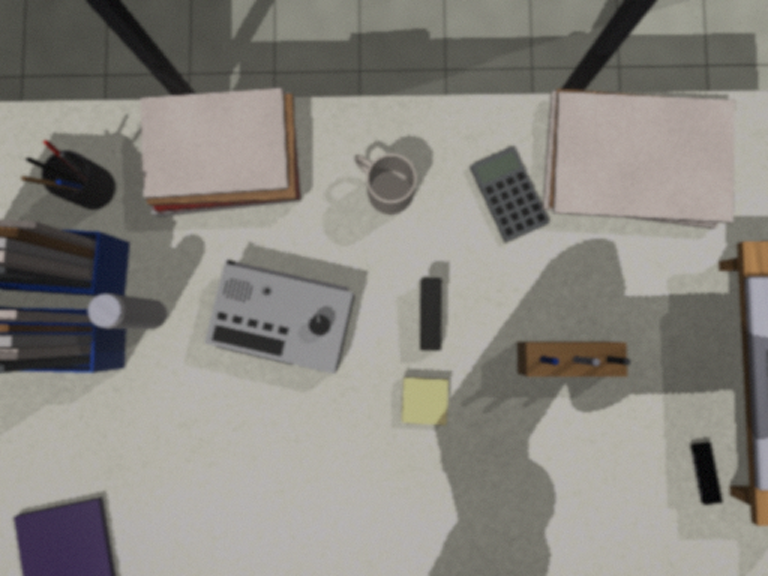

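View pics/side0.png

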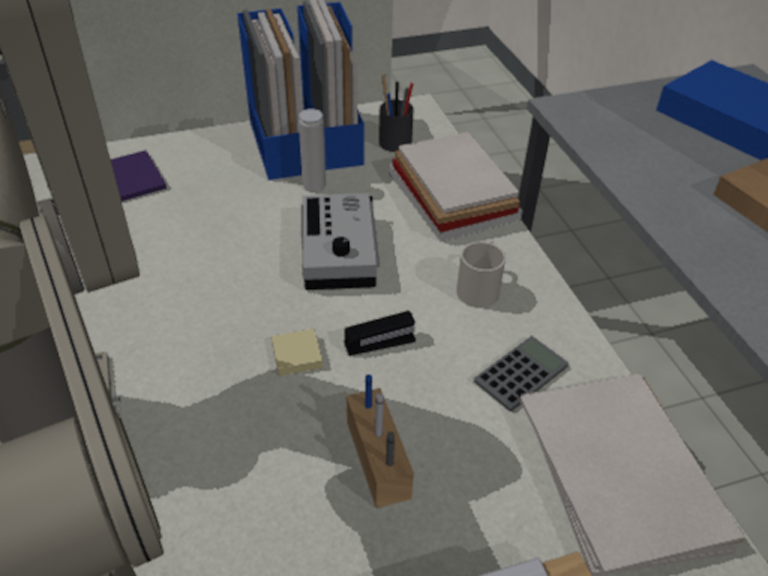

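The top view shows the radio (knob about (320,324), hole about (267,291), enlarged px) and the stand at (573,360). The pale stylus is in the middle hole, also visible in the side view at (380,415). Next come closer crops and measurements.

```bash
python3 - <<'E'
from h import *
T,S=cam('top'),cam('side')
def crop(c,x,y,w,h,f): return cv2.resize(c[0][y:y+h,x:x+w],(w*f,h*f),interpolation=cv2.INTER_CUBIC)
a=crop(T,135,170,110,80,4);b=crop(T,340,220,90,40,4);d=crop(S,195,120,70,80,4);e=crop(S,225,245,60,95,4)
o=np.zeros((600,800,3),np.uint8)
o[:320,:440]=a[:, :440]; o[330:490,:360]=b; o[:320,450:730]=d; o[330:600,450:690]=e[:270]
cv2.imwrite('pics/c1.png',o)
# radio top: grey, rectangle
hsv=cv2.cvtColor(T[0],cv2.COLOR_BGR2HSV)
print('radio px',T[0][210,190],T[0][235,160],'desk',T[0][300,150])
for n,p,z in(('knob',(213,216),.09),('hole',(178,194),.065),('stand',(382,240),.07)): print(n,plane(p,T,z).round(4))
for n,p,z in(('knob',(227.3,162),.09),('hole',(238,145.5),.065)): print(n,plane(p,S,z).round(4))
E
```

```text
radio px [144 142 143] [125 132 132] desk [167 176 180]
knob [0.5514 0.1813 0.09  ]
hole [0.6065 0.2711 0.065 ]
stand [ 0.492  -0.2244  0.07  ]
knob [0.5499 0.1775 0.09  ]
hole [0.6079 0.2694 0.065 ]
```

View pics/c1.png

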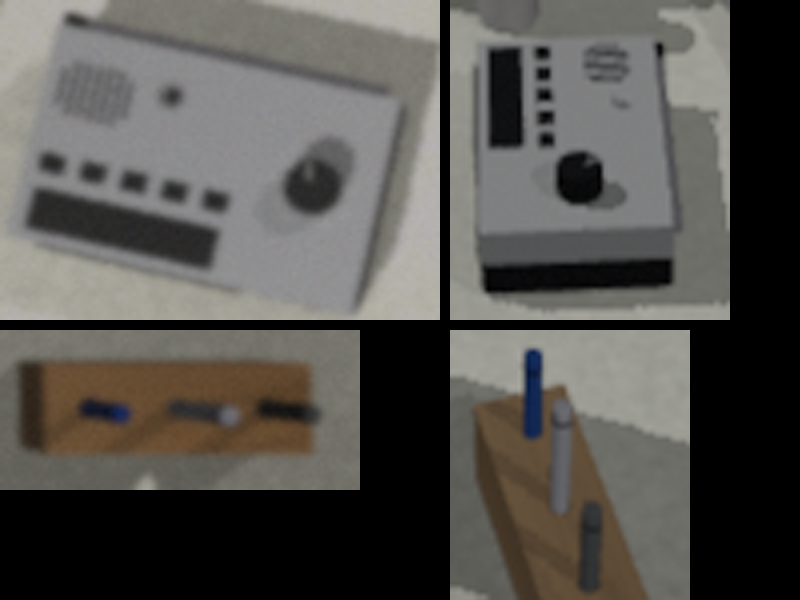

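```bash
cat >> h.py <<'E'
def shift(target):
    p,R,s=tool(); d=R.T@(np.array(target)-p); return (d/0.6).round(4)
E
python3 - <<'E'
from h import *
T,S=cam('top'),cam('side')
f=lambda x,y:(x/4+135,y/4+170)
cs=[plane(f(*p),T,.065) for p in((67,17),(400,97),(357,312),(10,237))]
print(np.array(cs).round(4))
print('yaw',[np.degrees(np.arctan2(*(a-b)[1::-1])) for a,b in((cs[0],cs[1]),(cs[3],cs[2]),(cs[1],cs[2]),(cs[0],cs[3]))])
k=plane(f(313,186),T,.09);k2=plane((227,161.75),S,.09);h=plane(f(172,97),T,.065);print(k,k2,h)
for p in((228,87),): print('sty',plane((p[0]/4+340,p[1]/4+220),T,.158))
print('sty side top/bottom',plane((112/4+225,75/4+245),S,.158),plane((110/4+225,180/4+245),S,.07))
print(shift([*((k+k2)/2)[:2],.2177]))
E
```

```text
[[0.6561 0.3371 0.065 ]
 [0.605  0.1299 0.065 ]
 [0.4736 0.1565 0.065 ]
 [0.52   0.3705 0.065 ]]
yaw [np.float64(76.13267312253282), np.float64(77.7658624279179), np.float64(-11.420388909991141), np.float64(-13.806909283681856)]
[0.55018896 0.18067402 0.09      ] [0.54941522 0.17873012 0.09      ] [0.60583231 0.27106517 0.065     ]
sty [ 0.4924906  -0.22896243  0.158     ]
sty side top/bottom [ 0.49365351 -0.23118267  0.158     ] [ 0.49273092 -0.23551536  0.07      ]
[ 0.0017 -1.0412 -0.9631]
```

Request:
apply_moves([
  {"jaw":-1,"linear":[0,-1,-0.925],"roll":0},
  {"jaw":-1,"linear":[0,-1,-0.925],"roll":0},
  {"jaw":-1,"linear":[0,-1,-0.925],"roll":0},
  {"jaw":-1,"linear":[0,-1,-0.925],"roll":0},
  {"jaw":-1,"linear":[0,-1,-0.925],"roll":0},
  {"jaw":-1,"linear":[0,-1,-0.925],"roll":0},
  {"jaw":-1,"linear":[0,-1,-0.925],"roll":0},
  {"jaw":-1,"linear":[0,-1,-0.925],"roll":0},
  {"jaw":-1,"linear":[0,-1,-0.925],"roll":0},
  {"jaw":-1,"linear":[0,-1,-0.925],"roll":0},
  {"jaw":-1,"linear":[0,-1,-0.925],"roll":0},
  {"jaw":-1,"linear":[0,-1,-0.925],"roll":0},
  {"jaw":-1,"linear":[0,-1,-0.925],"roll":0},
  {"jaw":-1,"linear":[0,-1,-0.925],"roll":0},
  {"jaw":-1,"linear":[0,-1,-0.925],"roll":0},
  {"jaw":-1,"linear":[0,-1,-0.925],"roll":0},
], force=15)

```text
t: 2.3
tool_pos: [0.5342, 0.1485, 0.2189]
orientation: [2.077, 0.284, -2.076]
force: [-1.1, -0.4, -0.1]
opening: 0.0925
```

```bash
python3 - <<'E'
from h import *
p,R,s=tool();print(p,R.round(3),s['t'],np.round(s['q'],3),shift([.55,.18,.12]),shift([.55,.18,.0705]))
E
```

```text
[0.53422955 0.14849199 0.21892549] [[ 0.     0.268 -0.963]
 [ 0.    -0.963 -0.268]
 [-1.    -0.    -0.   ]] 2.3 [0.178 0.007 1.617 0.    1.518 1.478] [ 0.1649 -0.0435 -0.0394] [ 0.2474 -0.0435 -0.0394]
```

Request:
apply_moves([
  {"jaw":-1,"linear":[0.05,-0.0435,-0.0394],"roll":0},
  {"jaw":-1,"linear":[0.15,-0.0435,-0.0394],"roll":0},
  {"jaw":-1,"linear":[0.22,-0.0435,-0.0394],"roll":0},
  {"jaw":-1,"linear":[0.246,-0.0435,-0.0394],"roll":0},
  {"jaw":-1,"linear":[0.246,-0.0435,-0.0394],"roll":0},
  {"jaw":1,"linear":[0.246,-0.0435,-0.0394],"roll":0},
  {"jaw":1,"linear":[0.246,-0.0435,-0.0394],"roll":0},
  {"jaw":1,"linear":[0.246,-0.0435,-0.0394],"roll":0},
  {"jaw":1,"linear":[0.246,-0.0435,-0.0394],"roll":0},
  {"jaw":1,"linear":[0.246,-0.0435,-0.0394],"roll":0},
  {"jaw":1,"linear":[0.246,-0.0435,-0.0394],"roll":0},
], force=15)

```text
t: 3.68
tool_pos: [0.5499, 0.1802, 0.0713]
orientation: [2.076, 0.284, -2.077]
force: [-3.4, 12.3, 2.7]
opening: 0.0373
```

Request:
apply_moves([
  {"jaw":1,"linear":[0,-0.002,0],"roll":0},
  {"jaw":1,"linear":[0,-0.0036,0],"roll":0},
  {"jaw":1,"linear":[0,-0.0036,0],"roll":0},
])

```text
t: 4.05
tool_pos: [0.5492, 0.1827, 0.0713]
orientation: [2.076, 0.285, -2.077]
force: [-1.5, 3.9, 1.3]
opening: 0.0328
```

```bash
python3 - <<'E'
from h import *
p,R,s=tool();print(p,s['force'],s['wrist_torque'],s['opening'])
E
```

```text
[0.54919639 0.18271405 0.0712647 ] [-1.50547109  3.8777892   1.25490765] [ 0.66047115  0.19873912 -0.01565302] 0.03284800363894671
```

Request:
apply_moves([
  {"jaw":1,"linear":[0,0,0],"roll":-0.3},
  {"jaw":1,"linear":[0,0,0],"roll":-0.6},
  {"jaw":1,"linear":[0,0,0],"roll":-0.9},
  {"jaw":1,"linear":[0,0,0],"roll":-1},
  {"jaw":1,"linear":[0,0,0],"roll":-1},
])

```text
t: 4.68
tool_pos: [0.5496, 0.182, 0.0713]
orientation: [1.754, 0.736, -1.754]
force: [1.8, -1.7, -0.4]
opening: 0.0328
```

Request:
apply_moves([
  {"jaw":1,"linear":[0,0,0],"roll":-0.3},
  {"jaw":1,"linear":[0,0,0],"roll":-0.6},
  {"jaw":1,"linear":[0,0,0],"roll":-0.9},
  {"jaw":1,"linear":[0,0,0],"roll":-1},
  {"jaw":1,"linear":[0,0,0],"roll":-1},
])

```text
t: 5.3
tool_pos: [0.5503, 0.1817, 0.0713]
orientation: [1.395, 1.077, -1.393]
force: [5.3, -0.0, -3.0]
opening: 0.0325
```

```bash
python3 - <<'E'
from h import *
p,R,s=tool();print(p,R.round(3),s['q'],s['force'],s['wrist_torque'],s['opening'])
E
```

```text
[0.55030077 0.18168138 0.07133027] [[ 0.002  0.968 -0.252]
 [-0.    -0.252 -0.968]
 [-1.     0.002 -0.   ]] [ 2.30672685e-01  1.91656010e-01  1.69736421e+00 -4.11535266e-04
  1.25094753e+00  4.85316136e-01] [ 5.29298164 -0.03590011 -2.96302476] [-0.18478592 -0.99349894  0.05188362] 0.0325387305745306
```

Request:
apply_moves([
  {"jaw":1,"linear":[0,0,0],"roll":-0.3},
  {"jaw":1,"linear":[0,0,0],"roll":-0.6},
  {"jaw":1,"linear":[0,0,0],"roll":-0.9},
  {"jaw":1,"linear":[0,0,0],"roll":-1},
  {"jaw":1,"linear":[0,0,0],"roll":-1},
])

```text
t: 5.92
tool_pos: [0.5511, 0.1817, 0.0713]
orientation: [1.012, 1.321, -1.008]
force: [6.3, 2.1, -5.2]
opening: 0.0325
```

```bash
python3 - <<'E'
from h import *
p,R,s=tool();print(p,s['q'][5],s['force'],s['wrist_torque'],s['opening'])
E
```

```text
[0.55110216 0.18166821 0.07132994] -0.03656933427330326 [ 6.28624124  2.07926988 -5.22788448] [ 0.1278049  -1.12394748  0.02727065] 0.03251344619329281
```

Request:
apply_moves([
  {"jaw":1,"linear":[0,0,0],"roll":-0.3},
  {"jaw":1,"linear":[0,0,0],"roll":-0.6},
  {"jaw":1,"linear":[0,0,0],"roll":-0.9},
  {"jaw":1,"linear":[0,0,0],"roll":-1},
  {"jaw":1,"linear":[0,0,0],"roll":-1},
])

```text
t: 6.55
tool_pos: [0.5518, 0.1821, 0.0713]
orientation: [0.613, 1.479, -0.609]
force: [5.8, 2.5, -5.2]
opening: 0.0327
```

```bash
python3 - <<'E'
from h import *
p,R,s=tool();print(p,s['q'][5],s['force'],s['wrist_torque'],s['opening'])
E
```

```text
[0.55181235 0.18205133 0.07133674] -0.5584338927731269 [ 5.79089958  2.54068401 -5.22502697] [ 0.40909245 -1.15273331 -0.05463067] 0.032727672470380074
```

Request:
apply_moves([
  {"jaw":1,"linear":[0,0,0],"roll":-0.3},
  {"jaw":1,"linear":[0,0,0],"roll":-0.6},
  {"jaw":1,"linear":[0,0,0],"roll":-0.9},
  {"jaw":1,"linear":[0,0,0],"roll":-1},
  {"jaw":1,"linear":[0,0,0],"roll":-1},
])

```text
t: 7.18
tool_pos: [0.5524, 0.1827, 0.0716]
orientation: [0.206, 1.555, -0.202]
force: [4.8, 3.6, -2.7]
opening: 0.0326
```

```bash
python3 - <<'E'
from h import *
p,R,s=tool();print(p,s['q'][5],s['force'],s['wrist_torque'],s['opening'])
E
```

```text
[0.55242903 0.1827467  0.0715739 ] -1.0801504836992413 [ 4.79966244  3.60720612 -2.65551279] [ 0.64772712 -0.95026631  0.01809834] 0.03264644516652443
```

Request:
apply_moves([
  {"jaw":1,"linear":[0,0,0],"roll":0},
  {"jaw":1,"linear":[0,0,0],"roll":-0.3},
  {"jaw":1,"linear":[0,0,0],"roll":-0.6},
], force=25)

```text
t: 7.55
tool_pos: [0.5523, 0.1833, 0.0715]
orientation: [-0.042, 1.564, 0.047]
force: [3.4, 4.0, -2.6]
opening: 0.0324
```

```bash
python3 - <<'E'
from h import *
p,R,s=tool();print(p,s['q'][5],s['force'],s['wrist_torque'],s['opening'],s['joint_torque'])
S=cam('side');cv2.imwrite('pics/s2.png',cv2.resize(S[0][60:220,150:320],None,fx=4,fy=4)[:600])
E
```

```text
[0.55229022 0.18327286 0.07153902] -1.3971642113630738 [ 3.37784884  3.96396675 -2.63326281] [ 0.86230821 -0.66972977 -0.47499632] 0.03244094007553945 [ -1.28213156 -55.40594101 -44.2025435   -1.39513917   1.31408025
   2.18719728]
```

View pics/s2.png

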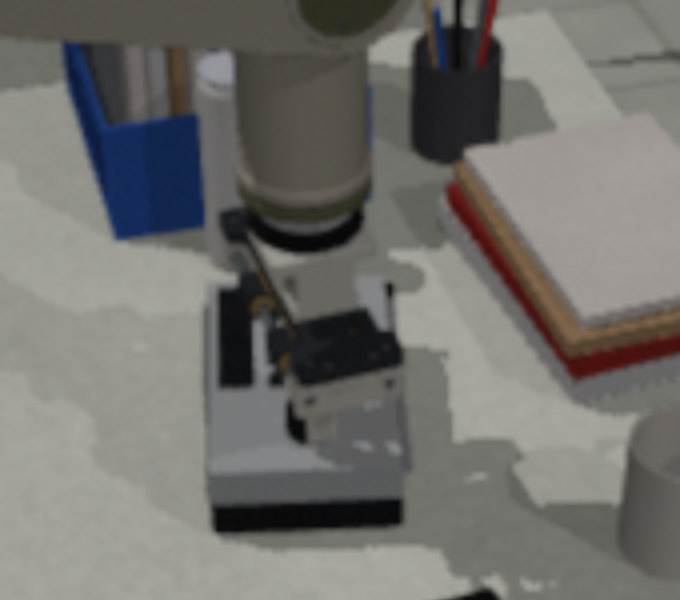

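The wrist torque of -0.47 N·m about z means the knob is against its stop. I'll release and lift.

Request:
apply_moves([
  {"jaw":1,"linear":[0,0,0],"roll":-0.6},
  {"jaw":-0.3,"linear":[0,0,0],"roll":-0.6},
  {"jaw":-0.3,"linear":[0,0,0],"roll":-0.6},
  {"jaw":-0.3,"linear":[0,0,0],"roll":-0.6},
  {"jaw":-0.3,"linear":[-0.05,0,0],"roll":-0.6},
  {"jaw":-0.3,"linear":[-0.15,0,0],"roll":-0.3},
  {"jaw":-0.3,"linear":[-0.25,0,0],"roll":0.2},
  {"jaw":-0.3,"linear":[-0.27,0,0],"roll":0.5},
  {"jaw":-0.3,"linear":[-0.27,0,0],"roll":0.8},
  {"jaw":-0.3,"linear":[-0.27,0,0],"roll":1},
  {"jaw":-0.3,"linear":[-0.27,0,0],"roll":1},
])

```text
t: 8.98
tool_pos: [0.5512, 0.1827, 0.2335]
orientation: [0.365, 1.535, -0.357]
force: [-0.0, -0.7, 0.3]
opening: 0.0606
```

```bash
python3 - <<'E'
from h import *
p,R,s=tool();print(p,R.round(3),s['q'],s['opening'],shift([.493,-.232,.24]))
E
```

```text
[0.55118848 0.18267342 0.23348806] [[ 0.006  0.445  0.896]
 [ 0.003  0.896 -0.445]
 [-1.     0.005  0.004]] [ 0.23055861  0.06571734  1.53017382  0.00180593  1.5392655  -0.87954608] 0.060600186879651304 [-0.0137 -0.6621  0.2205]
```

Request:
apply_moves([
  {"jaw":-0.3,"linear":[0,-0.662,0.22],"roll":0.3},
  {"jaw":-0.3,"linear":[0,-0.662,0.22],"roll":0.6},
  {"jaw":-0.3,"linear":[0,-0.662,0.22],"roll":0.9},
  {"jaw":-0.3,"linear":[0,-0.662,0.22],"roll":1},
  {"jaw":-0.3,"linear":[0,-0.662,0.22],"roll":1},
  {"jaw":-0.3,"linear":[0,-0.662,0.22],"roll":1},
  {"jaw":-0.3,"linear":[0,-0.662,0.22],"roll":1},
  {"jaw":-0.3,"linear":[0,-0.662,0.22],"roll":1},
  {"jaw":-0.3,"linear":[0,-0.662,0.22],"roll":1},
  {"jaw":-0.3,"linear":[0,-0.662,0.22],"roll":1},
])

```text
t: 10.22
tool_pos: [0.4931, -0.2306, 0.2318]
orientation: [0.77, 1.428, -0.761]
force: [-0.1, 0.6, 0.3]
opening: 0.0606
```

```bash
python3 - <<'E'
from h import *
p,R,s=tool();print(p,R.round(3),s['q'],s['opening'],shift([.493,-.232,.24]),np.degrees(np.arctan2(R[1,1],R[0,1])))
T=cam('top');cv2.imwrite('pics/t3.png',cv2.resize(T[0][160:270,125:440],None,fx=2.5,fy=2.5,interpolation=cv2.INTER_CUBIC))
a=cv2.resize(T[0][195:235,195:235],None,fx=12,fy=12,interpolation=cv2.INTER_CUBIC)
b=cv2.resize(T[0][174:214,158:198],None,fx=7,fy=7,interpolation=cv2.INTER_CUBIC)
o=np.zeros((480,800,3),np.uint8);o[:,:480]=a;o[:280,500:780]=b;cv2.imwrite('pics/t3.png',o)
E
```

```text
[ 0.49313859 -0.23057593  0.23180138] [[ 0.006  0.832  0.555]
 [ 0.004  0.555 -0.832]
 [-1.     0.007  0.   ]] [-0.53575342 -0.02934634  1.62945292  0.00602572  1.53824988 -1.12433041] 0.06057034251247882 [-0.0137 -0.0014  0.0019] 33.71236325455148
```

View pics/t3.png

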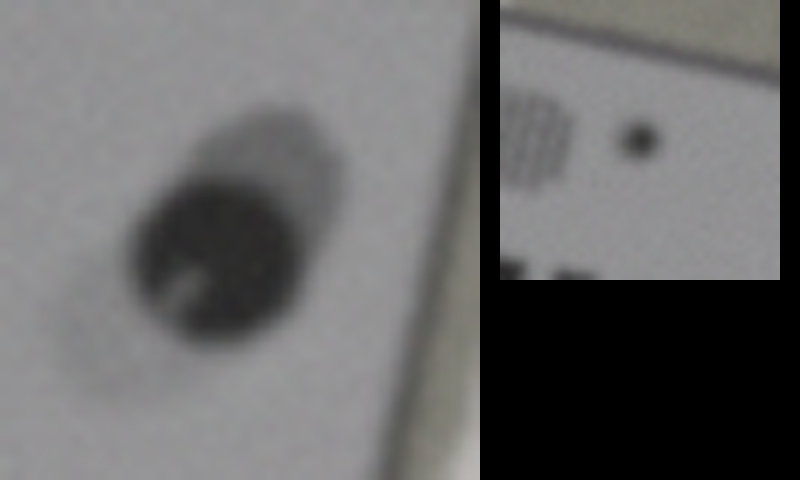

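The knob pointer has turned to the lower left, consistent with the off stop, and the hole shows at full-image px (177.9,194). Next I'll descend on the stylus.

Request:
apply_moves([
  {"jaw":-0.3,"linear":[0,0,0],"roll":0.3},
  {"jaw":-0.3,"linear":[0,0,0],"roll":0.6},
  {"jaw":-0.3,"linear":[0,0,0],"roll":0.9},
  {"jaw":-0.3,"linear":[0.05,0,0],"roll":1},
  {"jaw":-0.3,"linear":[0.12,0,0],"roll":1},
  {"jaw":-0.3,"linear":[0.19,0,0],"roll":1},
  {"jaw":-0.3,"linear":[0.235,0,0],"roll":1},
  {"jaw":-0.3,"linear":[0.244,0,0],"roll":1},
  {"jaw":-0.3,"linear":[0.244,0,0],"roll":1},
  {"jaw":0.3,"linear":[0.244,0,0],"roll":1},
  {"jaw":0.6,"linear":[0.244,0,0],"roll":1},
  {"jaw":1,"linear":[0.244,0,0],"roll":1},
  {"jaw":1,"linear":[0.244,0,0],"roll":1},
  {"jaw":1,"linear":[0.244,0,0],"roll":1},
], force=10)

```text
t: 12.02
tool_pos: [0.4941, -0.2301, 0.0855]
orientation: [1.166, 1.237, -1.155]
force: [0.0, 0.3, 0.2]
opening: 0.0151
```

```bash
python3 - <<'E'
from h import *
p,R,s=tool();print(p,R.round(3),s['opening'],s['force'],np.degrees(np.arctan2(R[1,1],R[0,1])))
E
```

```text
[ 0.49405653 -0.23008373  0.08551377] [[ 0.006  0.998  0.065]
 [ 0.003  0.065 -0.998]
 [-1.     0.006 -0.003]] 0.015061975593994702 [0.00342326 0.33106973 0.15273672] 3.7155570043876693
```

Request:
apply_moves([
  {"jaw":1,"linear":[0,0,0],"roll":0},
  {"jaw":1,"linear":[0,0,0],"roll":0},
  {"jaw":1,"linear":[0,0,0],"roll":0},
], force=30)

```text
t: 12.4
tool_pos: [0.4939, -0.23, 0.0854]
orientation: [1.166, 1.237, -1.155]
force: [0.1, 0.9, -0.4]
opening: 0.0106
```

Request:
apply_moves([
  {"jaw":1,"linear":[-0.03,0,0],"roll":0},
  {"jaw":1,"linear":[-0.08,0,0],"roll":0},
  {"jaw":1,"linear":[-0.14,0,0],"roll":0},
  {"jaw":1,"linear":[-0.2,0,0],"roll":0},
  {"jaw":1,"linear":[-0.25,0,0],"roll":0},
  {"jaw":1,"linear":[-0.27,0,0],"roll":0},
  {"jaw":1,"linear":[-0.27,0,0],"roll":0},
  {"jaw":1,"linear":[-0.27,0,0],"roll":0},
])

```text
t: 13.4
tool_pos: [0.4924, -0.2302, 0.2459]
orientation: [1.166, 1.24, -1.156]
force: [0.4, -0.8, -1.3]
opening: 0.011
```

```bash
python3 - <<'E'
from h import *
p,R,s=tool();print(p,R.round(3),s['opening'],s['q'],s['force'],shift([.6,.26,p[2]]),shift([.607,.2725,p[2]]))
S=cam('side');u=proj([p[0],p[1],.168],S).astype(int);print(u)
cv2.imwrite('pics/s4.png',cv2.resize(S[0][u[1]-80:u[1]+40,u[0]-50:u[0]+50],None,fx=5,fy=5))
E
```

```text
[ 0.49237938 -0.23022129  0.24588959] [[ 0.004  0.998  0.065]
 [ 0.005  0.065 -0.998]
 [-1.     0.004 -0.004]] 0.010987249514940376 [-0.53584846 -0.03402303  1.60851831  0.0059399   1.56631122 -0.60076062] [ 0.38557901 -0.76982787 -1.29059899] [ 0.0045  0.232  -0.8037] [ 0.0047  0.245  -0.8237]
[252 260]
```

View pics/s4.png

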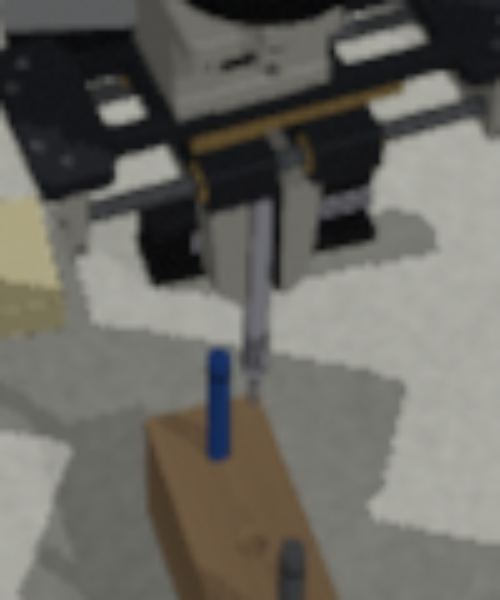

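The stylus is held with its tip at full-image px (252.6,260.4), against (252,260) predicted. Next I'll move above the hole.

Request:
apply_moves([
  {"jaw":1,"linear":[0,0.05,-0.1],"roll":0},
  {"jaw":1,"linear":[0,0.08,-0.25],"roll":0},
  {"jaw":1,"linear":[0,0.12,-0.4],"roll":0},
  {"jaw":1,"linear":[0,0.16,-0.5],"roll":0},
  {"jaw":1,"linear":[0,0.2,-0.6],"roll":0},
  {"jaw":1,"linear":[0,0.22,-0.7],"roll":0},
  {"jaw":1,"linear":[0,0.24,-0.78],"roll":0},
  {"jaw":1,"linear":[0.02,0.245,-0.824],"roll":0},
  {"jaw":1,"linear":[0.05,0.245,-0.824],"roll":0},
  {"jaw":1,"linear":[0.1,0.245,-0.824],"roll":0},
  {"jaw":1,"linear":[0.115,0.245,-0.824],"roll":0},
  {"jaw":1,"linear":[0.115,0.245,-0.824],"roll":0},
  {"jaw":1,"linear":[0.115,0.245,-0.824],"roll":0},
])

```text
t: 15.08
tool_pos: [0.608, 0.2725, 0.181]
orientation: [1.168, 1.239, -1.156]
force: [0.7, -0.6, -0.2]
opening: 0.0107
```

```bash
python3 - <<'E'
from h import *
p,R,s=tool();print(p,R.round(3),s['opening'],s['q'],s['force'],shift([.607,.2725,p[2]]))
S=cam('side');tip=p+R[:,0]*.0775;u=proj(tip,S);h=proj([.607,.2725,.065],S);h2=proj([.6058,.2711,.065],S);o=(u-[50,60]).astype(int);print(tip,u,h,h2,o)
cv2.imwrite('pics/s5.png',cv2.resize(S[0][o[1]:o[1]+100,o[0]:o[0]+100],None,fx=6,fy=6,interpolation=cv2.INTER_CUBIC))
E
```

```text
[0.60795102 0.27252916 0.18101497] [[ 0.005  0.998  0.064]
 [ 0.006  0.064 -0.998]
 [-1.     0.005 -0.005]] 0.010655794295781822 [0.34252704 0.31917517 1.33980286 0.00347593 1.47592263 0.27833415] [ 0.68723455 -0.56897963 -0.22823308] [-0.     -0.0016 -0.0001]
[0.60834949 0.27295596 0.10351717] [237.74859264 134.39113608] [237.40364246 144.92097765] [237.14872202 145.27531675] [187  74]
```

View pics/s5.png

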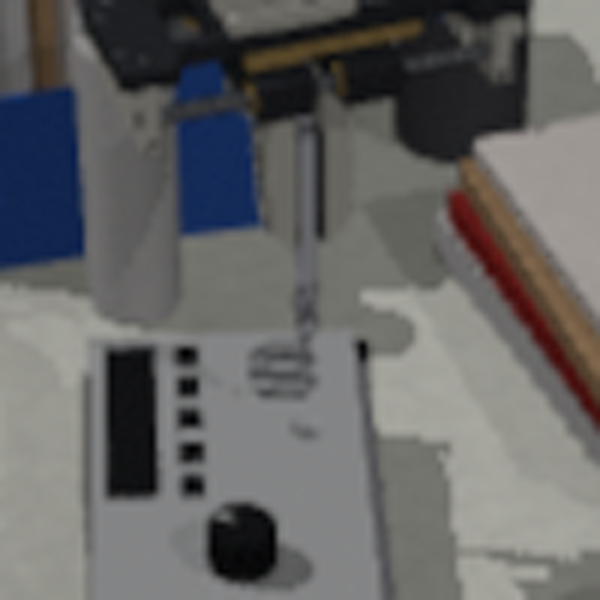

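Side view: the tip is at about full-image px (237.4,133) and the hole at (237.8,145.8). Both are within about 1–2 px of prediction, so I'll lower carefully.

Request:
apply_moves([
  {"jaw":1,"linear":[0.02,-0.0016,0],"roll":0},
  {"jaw":1,"linear":[0.04,-0.0016,0],"roll":0},
  {"jaw":1,"linear":[0.055,-0.0016,0],"roll":0},
  {"jaw":1,"linear":[0.062,-0.0016,0],"roll":0},
  {"jaw":1,"linear":[0.067,-0.0016,0],"roll":0},
  {"jaw":1,"linear":[0.07,-0.0016,0],"roll":0},
  {"jaw":1,"linear":[0.07,-0.0016,0],"roll":0},
])

```text
t: 16.0
tool_pos: [0.6075, 0.2729, 0.1395]
orientation: [1.169, 1.238, -1.155]
force: [-0.1, -0.6, -0.4]
opening: 0.0106
```

```bash
python3 - <<'E'
from h import *
p,R,s=tool();print(p,p+R[:,0]*.0775,s['opening'],s['force'],s['wrist_torque'])
S=cam('side');o=np.array([212,110])
cv2.imwrite('pics/s6.png',cv2.resize(S[0][o[1]:o[1]+50,o[0]:o[0]+50],None,fx=12,fy=12,interpolation=cv2.INTER_CUBIC))
E
```

```text
[0.60746069 0.27294732 0.13945151] [0.60791839 0.2733997  0.06195418] 0.01064402031334644 [-0.14235833 -0.56072272 -0.44115206] [-0.04492463 -0.11536365  0.02161105]
```

View pics/s6.png

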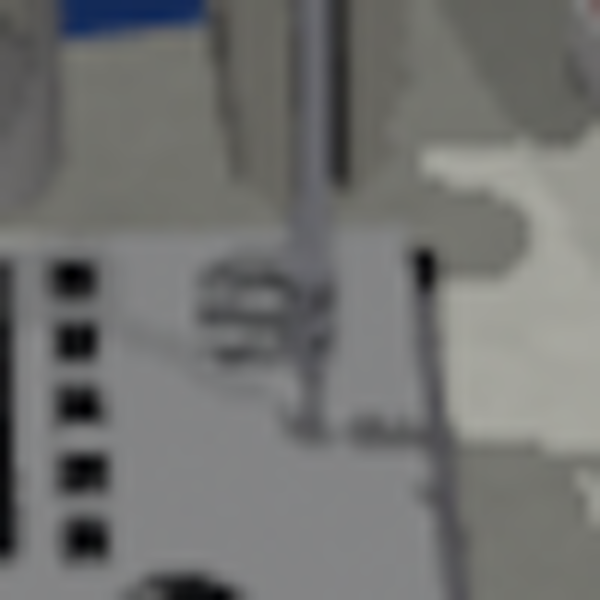

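The tip is entering the hole: it is at (315,430) in the crop against the hole at about (307,434), with no contact force. I'll go deeper with a 1 mm −x correction.

Request:
apply_moves([
  {"jaw":1,"linear":[0.002,-0.0017,0],"roll":0},
  {"jaw":1,"linear":[0.004,-0.0017,0],"roll":0},
  {"jaw":1,"linear":[0.006,-0.0017,0],"roll":0},
  {"jaw":1,"linear":[0.008,-0.0017,0],"roll":0},
  {"jaw":1,"linear":[0.008,-0.0017,0],"roll":0},
])

```text
t: 16.68
tool_pos: [0.6064, 0.2729, 0.1346]
orientation: [1.169, 1.239, -1.155]
force: [0.6, -0.1, 0.3]
opening: 0.0106
```

```bash
python3 - <<'E'
from h import *
p,R,s=tool();print(p,p+R[:,0]*.0775,s['opening'],s['force'],s['wrist_torque'])
E
```

```text
[0.60642886 0.27285793 0.13455867] [0.60687483 0.27330327 0.05706123] 0.010556727791960995 [ 0.58641389 -0.09721903  0.30191448] [ 0.01600358 -0.09658777  0.00929105]
```

Request:
apply_moves([
  {"jaw":1,"linear":[0.002,0,0],"roll":0},
  {"jaw":1,"linear":[0.004,0,0],"roll":0},
  {"jaw":1,"linear":[0.006,0,0],"roll":0},
  {"jaw":1,"linear":[0.006,0,0],"roll":0},
])

```text
t: 17.18
tool_pos: [0.6065, 0.2729, 0.1311]
orientation: [1.169, 1.238, -1.155]
force: [-0.3, -0.9, 0.7]
opening: 0.0105
```

Request:
apply_moves([
  {"jaw":1,"linear":[0.0015,0,0],"roll":0},
  {"jaw":1,"linear":[0.003,0,0],"roll":0},
  {"jaw":1,"linear":[0.003,0,0],"roll":0},
])

```text
t: 17.55
tool_pos: [0.6066, 0.2729, 0.1294]
orientation: [1.169, 1.238, -1.155]
force: [-1.3, -0.8, 2.6]
opening: 0.0106
```

Request:
apply_moves([
  {"jaw":1,"linear":[0.001,0,0],"roll":0},
  {"jaw":1,"linear":[0.002,0,0],"roll":0},
  {"jaw":1,"linear":[0.002,0,0],"roll":0},
])

```text
t: 17.92
tool_pos: [0.6066, 0.2729, 0.1283]
orientation: [1.169, 1.238, -1.155]
force: [-0.6, -0.1, 2.9]
opening: 0.0104
```

Request:
apply_moves([
  {"jaw":1,"linear":[0.001,0,0],"roll":0},
  {"jaw":1,"linear":[0.0015,0,0],"roll":0},
  {"jaw":1,"linear":[0.0015,0,0],"roll":0},
])

```text
t: 18.3
tool_pos: [0.6068, 0.273, 0.128]
orientation: [1.169, 1.238, -1.154]
force: [-2.0, -1.5, 6.8]
opening: 0.0105
```

Request:
apply_moves([
  {"jaw":1,"linear":[0.001,0,0],"roll":0},
  {"jaw":1,"linear":[0.001,0,0],"roll":0},
  {"jaw":1,"linear":[0.001,0,0],"roll":0},
  {"jaw":1,"linear":[0.001,0,0],"roll":0},
])

```text
t: 18.8
tool_pos: [0.6068, 0.2731, 0.128]
orientation: [1.17, 1.238, -1.154]
force: [-3.0, -1.6, 6.8]
opening: 0.0107
```

```bash
python3 - <<'E'
from h import *
for i in range(3):
    p,R,s=tool();print(p,p+R[:,0]*.0775,s['opening'],s['force'],s['wrist_torque'],s['t']); S=cam('side')
T=cam('top')
a=cv2.resize(S[0][90:180,195:265],None,fx=6,fy=6,interpolation=cv2.INTER_CUBIC)
b=cv2.resize(S[0][140:350],None,fx=.7,fy=.7);o=np.zeros((540,800,3),np.uint8);o[:,:420]=a;o[:b.shape[0],430:430+b.shape[1]]=b;cv2.imwrite('pics/f.png',o)
E
```

```text
[0.60680719 0.27307995 0.1279591 ] [0.60733923 0.27355888 0.0504624 ] 0.01073648832633133 [-3.03882815 -1.56865995  6.77616326] [-0.27695408  0.55257559 -0.04166833] 18.8
[0.60683259 0.27305727 0.12796464] [0.60736714 0.27353363 0.05046795] 0.010446927939738417 [-2.47600067 -1.57965573  6.83731307] [-0.31954948  0.57967933  0.0145443 ] 18.85
[0.60684949 0.27305562 0.1279891 ] [0.60738683 0.27353107 0.05049242] 0.01035630050959778 [-2.53355123 -0.948548    6.38916712] [-0.3084039   0.61661355 -0.00585569] 18.9
```

View pics/f.png

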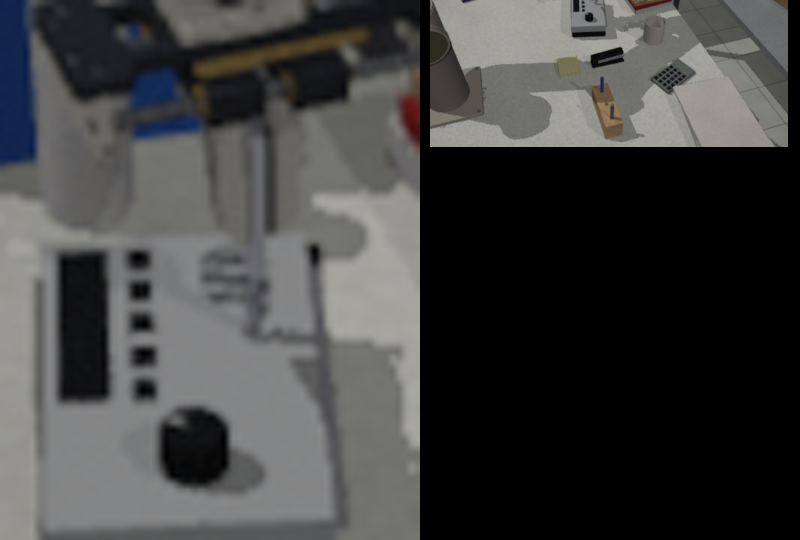

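The stylus is down in the hole at (257,330) in the crop, the knob pointer still points front-left at (180,420), and the other items look in place. Handing in.

```bash
python3 -c "
from h import *
print(close_job()); p,R,s=tool(); print(p,s['force'],s['opening'],s['t'])"
```

```text
the job is handed in; nothing more can be done
None
the job is handed in; nothing more can be done
```

I turned the volume knob to its off stop, took the stylus from the middle hole of the pen stand, and handed the job in with it holding the reset button down. The hand-in came at about 18.9 s of the 64 s allowed. It reports no verdict, so these are my own last checks:

- **Knob:** I turned it anticlockwise until the wrist felt a stop of about 0.47 N·m, well above the knob's own friction. In the last side view the white pointer was still front-left, where it had been after the turn.
- **Stylus and button:** By the arm's own pose reading, the tip was about 14.5 mm below the panel. It had stopped moving there at about 6.5–6.8 N upward. That is above the spring's 4 N, so the button should be fully down.
- **Grip:** The fingers were closed on the stylus barrel at 10.4–10.7 mm, with the grip set to 30 N.
- **Other items:** By eye, in one small picture, they looked undisturbed; I did not measure how far any had moved.

Two things did not fully agree:

- **Side force:** About 2.5–3 N sideways remained, so the stylus probably rests lightly against the hole wall.
- **Camera against arm:** The two differed by 1–3 mm. I corrected the hole position using where the knob gripped.

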